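# Moisture reading on a cement bench behind a peg drawer

## Task

The half-open drawer of pegs hangs over the painted test spot on the cement bench: first push the drawer fully home, then take the yellow moisture meter out of its grey holder and press its sprung steel tip straight down, meter upright, inside the white of the red-ringed spot. Press lightly, only until the tip is about half way into the meter and not bottomed, and finish there, still gripping the meter and keeping that light push on. Leave the brush, pot lid, jar, cup and soap where they are and do not jab the bench.

Things in the scene. Friction and masses are not known exactly. Their poses are not given: they have to be found in the camera images.
- unit: clear and white plastic drawer unit fixed on the bench, 220 deep (its x) x 220 wide (its y) x 150 mm high; origin: centre of its underside; its front faces its own -x (about world -y), the drawer slides out along -x
- drawer (a joint): how far the clear drawer with pegs and a blue lip is open, m: 0 = fully home (end stop), up to 0.16; starts between 0.12 and 0.15; it needs about 1 to 3 N to slide and stays where it is left. The drawer is 190 mm wide, its underside 74 mm and its rim 132 mm above the bench
- drawer_lip (a point): centre of the front face of the drawer's blue lip, 120 mm above the bench; it moves with the drawer. The lip is a bar 120 mm wide, 18 mm high, standing 12 mm out of the drawer's front wall, 127 mm in front of the unit's origin when home. Pushing on it along the unit's +x shuts the drawer
- spot: painted test spot flat on the bench (1 mm thick, height 0): white disc 30 mm across with a red ring around it (44 mm outside), in front of the unit, below the open drawer, 58 to 78 mm clear of the lip once the drawer is home; origin at its centre
- holder: grey plastic holder block fixed on the bench, 80 x 80 x 65 mm high, with a 30 mm hole straight down through its middle; origin: centre of its underside; the meter's sides are parallel to the block's sides
- meter: yellow moisture meter, 150 g, upright in the holder, +z up. Origin: the end of the sprung tip when fully out, at first 10 mm above the bench. Along z: steel tip 10 mm thick to 17 mm, black nose 22 mm thick to 55, black collar 38 mm across to 61 (rests on the holder's top; rises 55 mm to clear it), yellow square grip 26 x 26 mm (sides along x and y) to 150; screen on its -x side
- plunger (a joint): how far the meter's sprung tip is pushed in, m: 0 = fully out, 0.012 = bottomed; springs back; it takes 2 N to start, 4.4 N at 6 mm (half way) and 6.8 N at 12 mm
- tip (a point): the lower end of the meter's sprung tip (a 10 mm round steel ball end), on the meter's axis; it moves with the tip
- bench: the cement bench, its top at height 0
- brush: red scrubbing brush with a bow handle, 180 x 58 x 74 mm high, lying on its bristles; origin: centre of its underside; long along its x; loose bystander
- pot_lid: aluminium cooking pot lid, 204 mm across, 53 mm high with its knob up; origin: centre of its underside; loose bystander
- jar: glass jar with a yellow cap, 72 mm across, 110 mm high; origin: centre of its underside; loose bystander
- cup: upturned blue plastic cup, 80 mm across at the bench, 92 mm high; origin: centre of its underside; loose bystander
- soap: green bar of soap, 85 x 55 x 32 mm high; origin: centre of its underside; loose bystander
Things that resemble listed ones, but are neither listed nor needed, are in the scene too. Several things have the shape of the meter; the one meant has the colours described above.

How it is judged:
By the outcome, as a careful person would: the job done as asked, in the order asked, and still so for the second after the job is handed in, while the arm keeps its last pose, push and grip.
It also fails if it takes over 64 s, if anything falls off the work surface, if the arm or the gripper's body presses on something with over 40 N, if the wrist force passes 120 N, or if a joint passes its speed limit or range.

## Robot

A 6-joint arm with a two-finger parallel gripper is mounted at the origin on the work surface. World frame = base frame: x ahead of the robot, y to its left, z up, the work surface at z = 0. Lengths are in m, angles in rad, forces in N, time in s.
With the tool pointing down it reaches from about 0.25 to 0.725 m from the base axis. Payload 4 kg.
Tool frame: the origin (TCP) lies midway between the tips of the shut fingers; the grasp point (between the pads) lies 19 mm behind it; z points along the fingers, y is the line along which they close (so a half turn about z gives the same grasp; the last joint's range is limited). The gripper opens to 85 mm and grips with 20 to 120 N. Pads are 22 mm wide; open, the fingers measure 114 mm over their backs; the gripper's body (76 mm by 85 mm) begins 54 mm behind the grasp point. The pads swing forward as they close: fully open they stand 13 mm farther back than shut.
Start: joints at [-1.162, 0.241, 0.005, 1.335, 0, 1.571], TCP at [0.199, -0.459, 0.231] pointing down, gripper open.
Joint ranges: [-2.72, 2.72], [-1.05, 1.87], [-1.09, 1.28], [-1.99, 2.15], [-1.42, 1.44], [-3.14, 3.14]. Speed limits (rad/s): [2.79, 2.79, 3.14, 3.14, 3.14, 3.14].

## Interface

Orientations are given as a unit quaternion [x, y, z, w].
In Python, from workcell import get_obs, camera, job_done, silhouettes gives the robot as it stands. The module is installed in compiled form; this text tells all that it offers.
- The arm moves only by the tool drive_tool, never from a script. Its argument "increments" is a list of rows, each a list of 3 entries, a list of its own where there are three numbers: the shift along the world's x, y, z in mm, then the turn, a rotation vector about the world's x, y, z in degrees, then the opening, from 0 (shut) to 1 (fully open). A call has 1 to 8 rows; each row shifts and turns the commanded pose from where the row before left it; what a row does not reach is not made up. A row lasts 1/12 s, in which the tool goes at most 41.7 mm and 7.16 degrees, less where a joint would pass 70% of its speed; a pose out of reach is approached as far as the arm can. A call is refused whole if a number of a shift passes 41.7 or a number of a turn 7.16, either way. A call with a gripper value outside its range is refused whole. The fingers move at their own pace and stop on an object; the grip force is fixed at half the most. Time passes only in rows, so rows that do not move let the fingers close. It gives the time, the measured TCP pose, the force, the opening and the grip force at its end, in the units of the state.
- get_obs(): the state, without advancing time (a new reading comes with each control period).
- camera(name): name is "scene" or "top" or "wrist"; returns a dict with "image" (480x640x3 uint8, red, green, blue), "K" (3x3 intrinsics, pixels), "view" (4x4, takes a point from world to camera coordinates). Camera axes: x right, y down, z forward; pixel columns grow to the right and rows downward; lengths in m; the calibration is good to about 2 mm. A picture is of the moment at which its call begins. There is no depth.
- job_done(): hands the job in; it is judged then, once.
Trained networks look in a picture, given as the dict that the camera call returned (one of the last four; its "shot" number tells which), for a name from the list of things; names that differ only in an ending like _2 or _b are one class to them, and where a whole thing is asked for, a point or a joint stands for the part that bears it (a point fixed in the world has none). Each returns a list of dicts, best first, with "conf" (0 to 1); they miss things now and then, are a little off and sometimes report something else, mostly with a low value. They report only what shows in the picture. A call takes as long as a camera call. They do not tell look-alikes from the thing itself.
- silhouettes(query, picture): "region" (480x640 bool, what is visible of it) and "bbox" ([left, top, right, bottom] in pixels, round what is visible of it).
The state is a dict: "clock": time; "joint_pos": joint angles; "joint_vel": joint speeds; "tau": joint torques, N m; "eef_pos": TCP position; "tool_rot": TCP orientation; "ft_force": force on the tool from outside, world axes, zero at the start; "ft_torque": the same for the moment, N m; "grip_width": finger opening in m; "grasp_force": force on a finger pad.
Only numpy, scipy, OpenCV 4.12 (cv2) and the standard library are available. Lean on these libraries where they do the work, as an engineer would, in place of code of your own. Each camera call takes 0.05 s, during which the arm holds its last target. There are 200 camera calls.

## Working session

There is one attempt and no reset: what is moved stays moved. The work goes in short steps, Python scripts to look and compute and a tool call to move; the robot and the scene stay as the last step left them, time stands still between calls to the robot, and variables do not carry over. Pictures are saved under pics/ and viewed, at most 10 in all, crops included, and the job is handed in when it is done.

Besides the shell and the picture viewer there is one more tool, called after "Emit:" by a JSON object that holds its "api" and its "payload". drive_tool: Moves the arm, as the interface text tells. Its arguments: {"type":"object","properties":{"increments":{"type":"array"}},"required":["increments"]}

```bash
mkdir -p pics; cat > h.py <<'E'
import numpy as np, cv2
from workcell import get_obs, camera, job_done, silhouettes
def save(p,n): cv2.imwrite('pics/'+n, np.ascontiguousarray(p["image"][:,:,::-1]))
def onplane(p,uv,z):
    K,V=np.array(p["K"]),np.array(p["view"]); R,t=V[:3,:3],V[:3,3]
    c=-R.T@t; d=R.T@np.linalg.inv(K)@np.array([uv[0],uv[1],1.]); return c+d*(z-c[2])/d[2]
def proj(p,X):
    K,V=np.array(p["K"]),np.array(p["view"]); q=K@(V[:3,:3]@np.array(X)+V[:3,3]); return q[:2]/q[2]
def tri(obs):
    A=[];b=[]
    for p,uv in obs:
        K,V=np.array(p["K"]),np.array(p["view"]); R,t=V[:3,:3],V[:3,3]
        c=-R.T@t; d=R.T@np.linalg.inv(K)@np.array([uv[0],uv[1],1.]); d/=np.linalg.norm(d)
        P=np.eye(3)-np.outer(d,d); A.append(P); b.append(P@c)
    X=np.linalg.lstsq(np.vstack(A),np.hstack(b),rcond=None)[0]
    return X
E
python3 - <<'E'
from h import *
np.set_printoptions(precision=3,suppress=True)
ps={n:camera(n) for n in("scene","top")}
for n,p in ps.items():
    save(p,n+'0.png'); print(n,-np.array(p["view"])[:3,:3].T@np.array(p["view"])[:3,3])
    for q in("meter","holder","spot","drawer","unit","brush","pot_lid","jar","cup","soap"):
        for s in silhouettes(q,p)[:4]: print(q,round(s["conf"],2),s["bbox"],onplane(p,[(s["bbox"][0]+s["bbox"][2])/2,(s["bbox"][1]+s["bbox"][3])/2],0)[:2])
o=get_obs();print(o["clock"],o["eef_pos"],o["tool_rot"],o["grip_width"])
E
```

```text
scene [ 0.942 -0.537  0.977]
meter 0.81 [223.3, 268.3, 247.9, 307.1] [ 0.455 -0.216]
meter 0.8 [330.1, 218.1, 342.7, 262.8] [0.574 0.048]
meter 0.67 [201.3, 297.2, 225.8, 337.2] [ 0.466 -0.306]
meter 0.58 [266.9, 240.1, 284.1, 275.0] [ 0.478 -0.089]
holder 0.97 [252.9, 252.8, 303.3, 301.7] [ 0.52  -0.131]
holder 0.5 [368.5, 248.7, 400.2, 289.6] [0.723 0.046]
spot 0.72 [289.7, 303.5, 382.1, 384.3] [ 0.738 -0.19 ]
spot 0.59 [339.3, 197.9, 355.2, 207.4] [0.524 0.173]
drawer 0.74 [312.0, 136.2, 402.8, 208.0] [0.482 0.289]
unit 0.81 [312.5, 87.1, 427.5, 207.0] [0.455 0.401]
brush 0.6 [214.2, 216.0, 268.7, 273.0] [ 0.38 -0.11]
pot_lid 0.94 [295.3, 304.6, 380.7, 382.9] [ 0.741 -0.187]
jar 0.78 [197.3, 357.5, 240.9, 408.5] [ 0.584 -0.412]
cup 0.56 [368.3, 246.3, 401.6, 290.3] [0.723 0.049]
soap 0.84 [139.6, 318.1, 183.5, 356.0] [ 0.404 -0.412]
top [ 0.372 -0.018  1.034]
meter 0.86 [376.4, 231.7, 399.0, 257.7] [ 0.545 -0.15 ]
meter 0.84 [431.9, 246.5, 456.4, 268.6] [ 0.511 -0.279]
meter 0.64 [316.6, 198.3, 334.2, 220.4] [ 0.636 -0.007]
meter 0.56 [467.1, 238.4, 494.9, 262.4] [ 0.524 -0.365]
holder 0.95 [365.6, 226.5, 406.9, 273.9] [ 0.532 -0.146]
drawer 0.83 [182.4, 200.3, 269.6, 307.5] [0.536 0.231]
unit 0.84 [77.9, 201.5, 270.2, 338.4] [0.502 0.353]
unit 0.39 [185.4, 198.2, 270.6, 306.8] [0.54  0.226]
brush 0.83 [338.8, 292.2, 421.3, 333.3] [ 0.389 -0.124]
pot_lid 0.79 [356.1, 127.1, 440.1, 204.5] [ 0.738 -0.186]
jar 0.77 [489.1, 190.3, 537.2, 228.7] [ 0.619 -0.45 ]
cup 0.75 [297.0, 144.8, 330.7, 188.4] [0.744 0.018]
cup 0.21 [181.2, 200.8, 268.9, 306.3] [0.537 0.233]
soap 0.82 [496.2, 280.2, 529.7, 319.6] [ 0.408 -0.427]
1.1 [ 0.199 -0.459  0.231] [ 0.979  0.203 -0.     0.   ] 0.08543556797707608
```

View pics/scene0.png

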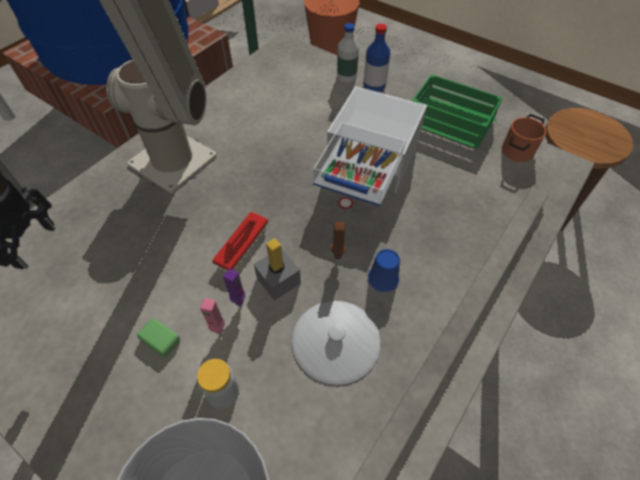

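View pics/top0.png

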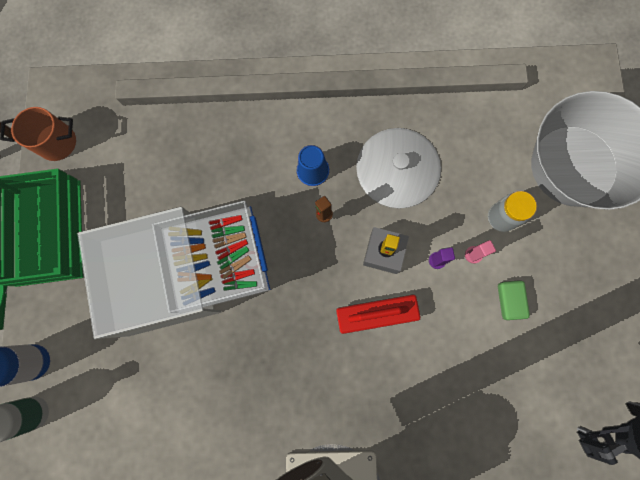

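The scene view shows the yellow meter in the grey holder at (275,255). A brown look-alike stands at (338,240), the blue lip is at (345,183), and the spot peeks out at (345,203). In the top view the meter is at (391,243), the lip at (257,245), and the spot is hidden by the drawer.

```bash
cat > m.py <<'E'
from h import *
np.set_printoptions(precision=4,suppress=True)
ps={n:camera(n) for n in("scene","top")}
def mask(p,lo,hi,box):
    h=cv2.cvtColor(p["image"],cv2.COLOR_RGB2HSV); m=cv2.inRange(h,lo,hi); o=np.zeros_like(m); l,t,r,b=box; o[t:b,l:r]=m[t:b,l:r]; return o
def rect(m):
    ys,xs=np.nonzero(m); r=cv2.minAreaRect(np.c_[xs,ys].astype(np.float32)); return len(xs),np.array([xs.mean(),ys.mean()]),cv2.boxPoints(r)
for n,bx in(("scene",(310,165,380,205)),("top",(235,200,280,295))):
    p=ps[n];k,c,b=rect(mask(p,(105,120,40),(125,255,255),bx));print(n,"lip",k,c,b.tolist());print([onplane(p,q,.12)[:2] for q in b])
for n,bx in(("scene",(262,235,290,275)),("top",(376,228,404,262))):
    p=ps[n];k,c,b=rect(mask(p,(18,120,60),(32,255,255),bx));print(n,"meter",k,c,b.tolist());print([onplane(p,q,.16)[:2] for q in b])
p=ps["top"];s=silhouettes("holder",p)[0];print([onplane(p,q,.065)[:2] for q in rect(s["region"])[2]])
c=[s for s in silhouettes("spot",ps["scene"]) if s["bbox"][2]-s["bbox"][0]<30]
for s in c: k,cc,b=rect(s["region"]);print("spot",s["bbox"],cc,onplane(ps["scene"],cc,0))
for n,(x,y,w,h) in(("scene",(300,160,80,60)),("top",(355,215,65,65)),("top",(225,195,60,110)),("scene",(245,230,64,76))):
    im=ps[n]["image"][y:y+h,x:x+w,::-1]; cv2.imwrite(f"pics/_{n}{x}.png",cv2.resize(im,(390,290),interpolation=cv2.INTER_CUBIC))
f=[cv2.imread("pics/_"+a) for a in("scene300.png","top355.png","top225.png","scene245.png")]
cv2.imwrite("pics/c1.png",np.vstack([np.hstack(f[:2]),np.hstack(f[2:])]))
E
python3 m.py
```

```text
scene lip 227 [346.0308 183.4141] [[324.43353271484375, 175.111083984375], [376.0, 165.00003051757812], [380.69085693359375, 188.92340087890625], [329.1243896484375, 199.03445434570312]]
[array([0.4758, 0.1279]), array([0.5645, 0.2379]), array([0.6186, 0.1732]), array([0.5326, 0.0688])]
top lip 326 [258.4509 244.5307] [[247.1516876220703, 207.6573028564453], [252.4101104736328, 206.44383239746094], [271.33709716796875, 288.460693359375], [266.07867431640625, 289.67413330078125]]
[array([0.615 , 0.1578]), array([0.6172, 0.1466]), array([0.4425, 0.1079]), array([0.4404, 0.1188])]
scene meter 355 [274.5352 254.3972] [[266.0675964355469, 240.09461975097656], [278.2892150878906, 238.16490173339844], [283.1378479003906, 268.87298583984375], [270.9162292480469, 270.802734375]]
[array([ 0.5077, -0.1392]), array([ 0.5263, -0.1191]), array([ 0.5851, -0.1753]), array([ 0.5672, -0.1942])]
top meter 266 [389.609  243.8571] [[379.41180419921875, 252.35296630859375], [384.35296630859375, 232.5882568359375], [399.6470947265625, 236.41177368164062], [394.7059326171875, 256.1764831542969]]
[array([ 0.5037, -0.1123]), array([ 0.5432, -0.1242]), array([ 0.5344, -0.154 ]), array([ 0.4951, -0.1419])]
[array([ 0.4913, -0.0837]), array([ 0.5781, -0.1095]), array([ 0.5549, -0.188 ]), array([ 0.469 , -0.1612])]
spot [337.8, 196.9, 354.0, 207.5] [345.5215 202.2577] [0.5195 0.1713 0.    ]
```

View pics/c1.png

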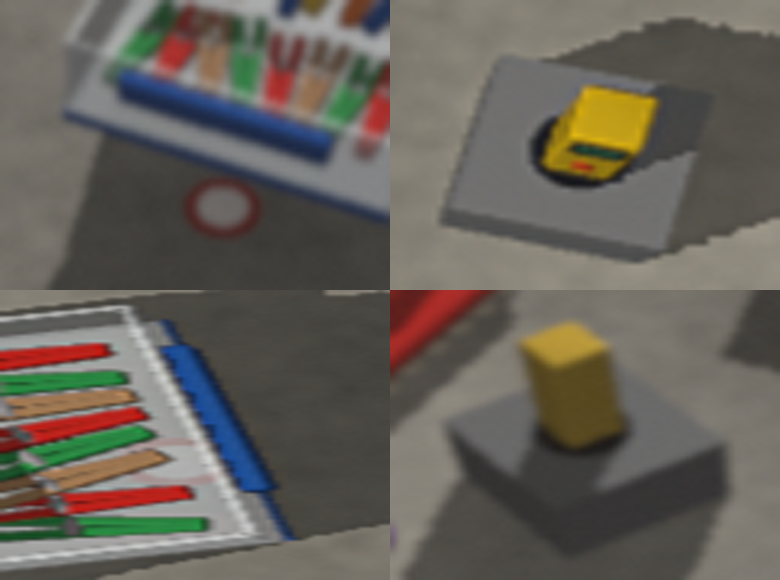

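The crops show the spot fully visible in the scene view at (345.5,202.9). The lip's ends are at scene (324,177.6) and (368,190.6), and the meter's top and holder's top corners are clear in both views.

```bash
cat > m2.py <<'E'
from h import *
np.set_printoptions(precision=4,suppress=True)
s,t=camera("scene"),camera("top")
mt=tri([(s,(273.8,244.2)),(t,(392.2,241.7))]); print("meter top",mt)
hc=np.array([onplane(t,q,.065)[:2] for q in((373.3,227.3),(408.3,236.3),(400.8,271),(363.8,262))]);print("holder",hc,hc.mean(0))
for a,b in((0,1),(3,2),(0,3),(1,2)): d=hc[b]-hc[a];print(np.linalg.norm(d),np.degrees(np.arctan2(d[1],d[0])))
print("spot",onplane(s,(345.5,202.9),0))
print("lip scene",[onplane(s,q,.129)[:2] for q in((324.2,176.6),(368.1,189.5))])
print("lip top",[onplane(t,q,.129)[:2] for q in((253.5,215.9),(266.8,269.7))])
# unit far corners in top: rim of unit at .15
u=[onplane(t,q,.15)[:2] for q in((79,235),(96,338),(202,312),(183,208))];print("unit",np.array(u))
for a,b in((0,1),(3,2),(0,3),(1,2)): d=u[b]-u[a];print(np.linalg.norm(d),np.degrees(np.arctan2(d[1],d[0])))
# brown lookalike
for p,bb in((s,(333,221,345,240)),):pass
print("brown",onplane(s,(338,256),0)[:2],onplane(t,(324,203),.15)[:2],onplane(t,(322,218),0)[:2])
E
python3 m2.py
```

```text
meter top [ 0.526  -0.1377  0.1572]
holder [[ 0.5745 -0.112 ]
 [ 0.5516 -0.1878]
 [ 0.4756 -0.1666]
 [ 0.4979 -0.0874]] [ 0.5249 -0.1385]
0.07915947773850987 -106.84127392037415
0.0822919942458429 -105.75112773800794
0.0804461239447745 162.20521041909626
0.0788893975109431 164.45081478113661
spot [0.5208 0.1693 0.    ]
lip scene [array([0.4832, 0.1163]), array([0.5976, 0.1455])]
lip top [array([0.5943, 0.1427]), array([0.4804, 0.1156])]
unit [[0.5619 0.4976]
 [0.3544 0.4494]
 [0.3984 0.2412]
 [0.6111 0.2846]]
0.2130383945696471 -166.9376926563902
0.21711255304114974 -168.4755405731531
0.21861940304428235 -76.99676771955254
0.2128344424395876 -78.07417380507918
brown [0.6054 0.0097] [ 0.6111 -0.0058] [0.615  0.0021]
```

Emit:
{"api": "drive_tool", "payload": {"increments": [[[10,16,5],[0,0,5],0],[[20,32,5],[0,0,5],0],[[22,35,0],[0,0,5],0],[[22,35,0],[0,0,5],0],[[22,35,0],[0,0,5],0],[[22,35,0],[0,0,5],0],[[22,35,0],[0,0,5],0],[[22,35,0],[0,0,5],0]]}}

```text
clock: 2.07
eef_pos: [0.3614, -0.1991, 0.2416]
tool_rot: [0.85, 0.527, 0.0, 0.0]
ft_force: [1.2, -1.0, -0.4]
grip_width: -0.0
grasp_force: 0.0
```

Emit:
{"api": "drive_tool", "payload": {"increments": [[[22,35,0],[0,0,5],0],[[22,35,0],[0,0,5],0],[[22,35,0],[0,0,5],0],[[22,35,0],[0,0,5],0],[[22,35,0],[0,0,5],0],[[22,35,0],[0,0,5],0],[[22,35,0],[0,0,5],0],[[22,35,0],[0,0,5],0]]}}

```text
clock: 2.73
eef_pos: [0.5375, 0.0813, 0.2414]
tool_rot: [0.618, 0.786, 0.0, 0.0]
ft_force: [-0.0, -0.7, 0.5]
grip_width: -0.0004
grasp_force: 0.0
```

Emit:
{"api": "drive_tool", "payload": {"increments": [[[0,0,-35],[0,0,0],0],[[0,0,-40],[0,0,0],0],[[0,0,-40],[0,0,0],0],[[0,0,-26],[0,0,0],0],[[-3,12,0],[0,0,0],0],[[-3,12,0],[0,0,0],0],[[-2,8,0],[0,0,0],0],[[-2,8,0],[0,0,0],0]]}}

```text
clock: 3.4
eef_pos: [0.5284, 0.1207, 0.103]
tool_rot: [0.619, 0.785, 0.002, 0.002]
ft_force: [1.3, -1.6, -1.5]
grip_width: -0.0
grasp_force: 0.6
```

Emit:
{"api": "drive_tool", "payload": {"increments": [[[-2,8,0],[0,0,0],0],[[-2,8,0],[0,0,0],0],[[-2,8,0],[0,0,0],0],[[-2,8,0],[0,0,0],0],[[-2,8,0],[0,0,0],0],[[-2,8,0],[0,0,0],0],[[-2,8,0],[0,0,0],0],[[-2,8,0],[0,0,0],0]]}}

```text
clock: 4.07
eef_pos: [0.5105, 0.1839, 0.1002]
tool_rot: [0.62, 0.785, -0.0, -0.0]
ft_force: [1.1, -1.1, 0.3]
grip_width: -0.0
grasp_force: 0.8
```

Emit:
{"api": "drive_tool", "payload": {"increments": [[[-2,8,0],[0,0,0],0],[[-2,8,0],[0,0,0],0],[[-1,6,0],[0,0,0],0],[[-1,4,0],[0,0,0],0],[[-1,4,0],[0,0,0],0],[[-1,3,0],[0,0,0],0],[[-1,3,0],[0,0,0],0],[[0,0,0],[0,0,0],0]]}}

```text
clock: 4.73
eef_pos: [0.5014, 0.2198, 0.1002]
tool_rot: [0.619, 0.785, 0.0, -0.0]
ft_force: [0.5, -0.7, -0.9]
grip_width: 0.0
grasp_force: 0.0
```

Emit:
{"api": "drive_tool", "payload": {"increments": [[[0,2,0],[0,0,0],0],[[-1,2,0],[0,0,0],0],[[0,2,0],[0,0,0],0],[[0,0,0],[0,0,0],0]]}}

```text
clock: 5.07
eef_pos: [0.5004, 0.2254, 0.1001]
tool_rot: [0.62, 0.785, -0.0, -0.0]
ft_force: [-0.0, 0.6, 0.3]
grip_width: 0.0
grasp_force: 0.1
```

Emit:
{"api": "drive_tool", "payload": {"increments": [[[0,2,0],[0,0,0],0],[[-1,2,0],[0,0,0],0],[[0,2,0],[0,0,0],0]]}}

```text
clock: 5.32
eef_pos: [0.4995, 0.2312, 0.1002]
tool_rot: [0.62, 0.785, -0.0, -0.0]
ft_force: [-0.3, -1.8, 0.0]
grip_width: 0.0001
grasp_force: 0.6
```

Emit:
{"api": "drive_tool", "payload": {"increments": [[[0,1,0],[0,0,0],0],[[0,1,0],[0,0,0],0],[[0,1,0],[0,0,0],0]]}}

```text
clock: 5.57
eef_pos: [0.4996, 0.2343, 0.1003]
tool_rot: [0.62, 0.785, -0.0, -0.0]
ft_force: [-0.4, -1.6, 0.3]
grip_width: 0.0
grasp_force: 0.6
```

```bash
python3 - <<'E'
from h import *
s,t=camera("scene"),camera("top"); o=get_obs(); print(o["ft_force"],o["eef_pos"])
a=cv2.resize(s["image"][80:230,290:450,::-1],(400,375)); b=cv2.resize(t["image"][195:345,75:285,::-1],(400,375))
cv2.imwrite("pics/c2.png",np.hstack([a,b]))
E
```

```text
[ 0.51968414 -1.02556917 -0.25908546] [0.49974021 0.23444713 0.10028308]
```

View pics/c2.png

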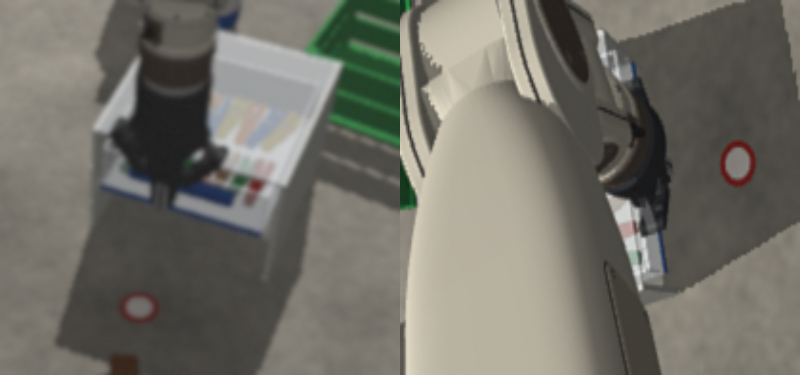

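Both crops show the drawer nearly home with the spot now clear (about top pixel 252,260). I'll push on gently until the end stop shows in the force.

Emit:
{"api": "drive_tool", "payload": {"increments": [[[0,2,0],[0,0,0],0],[[-1,2,0],[0,0,0],0],[[0,2,0],[0,0,0],0]]}}

```text
clock: 5.92
eef_pos: [0.4997, 0.2345, 0.1004]
tool_rot: [0.621, 0.784, -0.004, 0.005]
ft_force: [1.3, -22.3, 5.3]
grip_width: -0.0
grasp_force: 10.8
```

Emit:
{"api": "drive_tool", "payload": {"increments": [[[0,2,0],[0,0,0],0],[[-1,2,0],[0,0,0],0],[[0,1,0],[0,0,0],0]]}}

```text
clock: 6.17
eef_pos: [0.4997, 0.2344, 0.1005]
tool_rot: [0.622, 0.783, -0.007, 0.009]
ft_force: [4.3, -32.2, 7.5]
grip_width: -0.0
grasp_force: 16.5
```

Emit:
{"api": "drive_tool", "payload": {"increments": [[[4,-15,0],[0,0,0],0],[[4,-20,0],[0,0,0],0],[[4,-20,20],[0,0,0],0],[[0,-20,35],[0,0,-5],1],[[0,-30,40],[0,0,-5],1],[[0,-40,40],[0,0,-5],1],[[0,-40,20],[0,0,-5],1],[[0,-40,0],[0,0,-5],1]]}}

```text
clock: 6.83
eef_pos: [0.5129, 0.0383, 0.2424]
tool_rot: [0.775, 0.631, 0.005, 0.003]
ft_force: [1.9, 0.0, 0.3]
grip_width: 0.0602
grasp_force: 0.0
```

Emit:
{"api": "drive_tool", "payload": {"increments": [[[3,-40,0],[0,0,-5],1],[[3,-40,0],[0,0,0],1],[[3,-25,0],[0,0,0],1],[[3,-15,0],[0,0,0],1],[[0,0,0],[0,0,0],1]]}}

```text
clock: 7.25
eef_pos: [0.5226, -0.0846, 0.237]
tool_rot: [0.803, 0.596, 0.001, 0.001]
ft_force: [0.5, 0.6, 0.1]
grip_width: 0.0853
grasp_force: 0.0
```

```bash
python3 - <<'E'
from h import *
np.set_printoptions(precision=4,suppress=True)
s,t,w=camera("scene"),camera("top"),camera("wrist"); o=get_obs(); print(o["ft_force"],o["eef_pos"],o["tool_rot"],o["clock"])
for p,n in((s,"s"),(t,"t"),(w,"w")):
    save(p,"a_%s.png"%n)
    for q in("spot","meter","holder"):
        for r in silhouettes(q,p):
            ys,xs=np.nonzero(r["region"]); c=(xs.mean(),ys.mean()); print(n,q,round(r["conf"],2),np.round(r["bbox"]),onplane(p,c,0 if q=="spot" else .16)[:2],np.round(c,1))
cv2.imwrite("pics/c3.png",np.hstack([cv2.resize(w["image"][:,:,::-1],(400,300)),cv2.resize(t["image"][:,:,::-1],(400,300))]))
E
```

```text
[ 1.2149  0.3152 -0.147 ] [ 0.5219 -0.081   0.2368] [ 0.8016  0.5978  0.0004 -0.0002] 7.4
s spot 0.39 [254. 251. 304. 303.] [ 0.5185 -0.1293] [277.9 276.4]
s meter 0.75 [226. 268. 249. 307.] [ 0.5314 -0.2687] [234.5 287. ]
s meter 0.75 [201. 298. 224. 335.] [ 0.5409 -0.3431] [212.6 316.1]
s meter 0.67 [329. 221. 345. 262.] [ 0.6372 -0.0444] [338.4 240. ]
s meter 0.55 [266. 240. 287. 276.] [ 0.5523 -0.1614] [275.3 256.8]
s holder 0.75 [251. 252. 302. 303.] [ 0.5874 -0.1954] [278.  276.1]
s holder 0.45 [  0.  45. 595. 480.] [ 0.5796 -0.2446] [259.9 290.8]
t spot 0.81 [244. 254. 263. 270.] [0.5203 0.1698] [251.8 259.8]
t meter 0.92 [466. 242. 494. 264.] [ 0.498  -0.3058] [478.2 251.9]
t meter 0.9 [315. 197. 334. 221.] [ 0.5956 -0.0044] [323.4 209.1]
t meter 0.44 [488. 193. 538. 229.] [ 0.579  -0.3801] [511.9 210.5]
t holder 0.36 [243. 252. 262. 271.] [0.4986 0.1408] [251.8 259.2]
w meter 0.94 [320. 248. 364. 332.] [ 0.5272 -0.1137] [343.3 290.8]
w meter 0.76 [325. 333. 366. 428.] [ 0.5072 -0.1895] [344.7 382.2]
w meter 0.58 [372.  53. 454. 120.] [0.5979 0.0001] [409.1  89.2]
w meter 0.57 [361. 377. 387. 436.] [ 0.5227 -0.2175] [373.1 405.3]
w holder 0.73 [298. 205. 384. 303.] [ 0.5333 -0.082 ] [339.5 247.5]
```

View pics/c3.png

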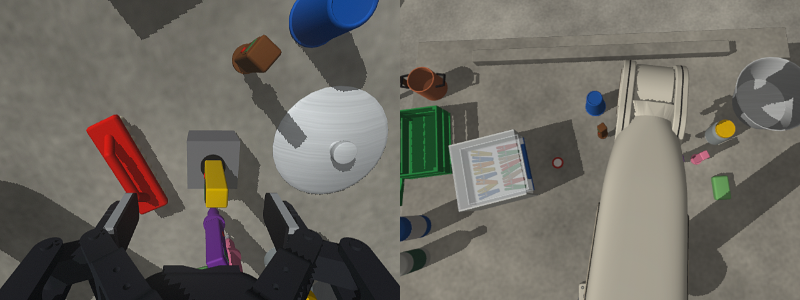

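The wrist view shows the meter's yellow grip at about (345,290) in wrist pixels, with holder edges parallel to the image axes, so the yaw is right. The top view shows the drawer shut and the spot at (252,260). I'll check my meter estimate by projecting it into the wrist view.

```bash
python3 - <<'E'
from h import *
w=camera("wrist"); im=np.ascontiguousarray(w["image"][:,:,::-1]); a=np.radians(-16.5)
R=np.array([[np.cos(a),-np.sin(a)],[np.sin(a),np.cos(a)]]); c=np.array([.5255,-.138])
def poly(h,z,col):
    q=[proj(w,[*(c+R@np.array(v)*h),z]) for v in((1,1),(-1,1),(-1,-1),(1,-1))]
    cv2.polylines(im,[np.round(np.array(q)*8).astype(int).reshape(-1,1,2)],True,col,1,cv2.LINE_AA,3)
poly(.013,.160,(255,255,0)); poly(.04,.065,(0,255,0)); poly(.013,.071,(0,0,255))
cv2.imwrite("pics/c4.png",cv2.resize(im[180:360,270:430],(533,600),interpolation=cv2.INTER_CUBIC))
E
```

```text
(no output)
```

View pics/c4.png

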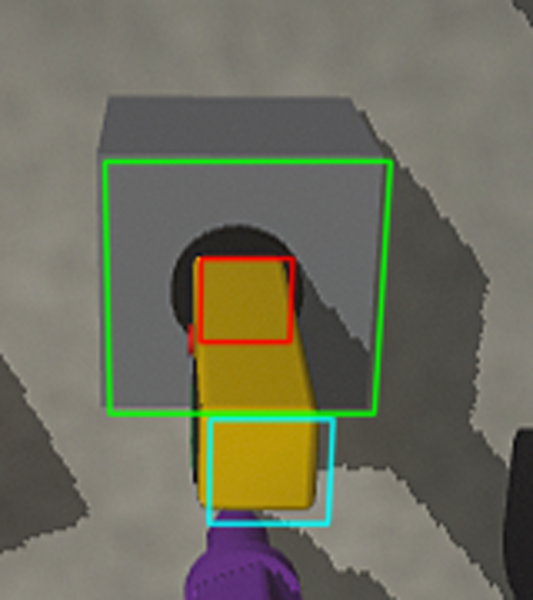

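Projected corners agree with the picture to about 3 mm, so I'm adjusting to (0.524, -0.136).

Emit:
{"api": "drive_tool", "payload": {"increments": [[[1,-25,0],[0,0,0],1],[[1,-25,0],[0,0,0],1],[[0,-5,0],[0,0,0],1],[[0,0,-30],[0,0,0],1],[[0,0,-40],[0,0,0],1],[[0,0,-35],[0,0,0],1],[[0,0,-20],[0,0,0],1],[[0,0,-6],[0,0,0],1]]}}

```text
clock: 8.57
eef_pos: [0.5205, -0.1354, 0.1015]
tool_rot: [0.802, 0.598, -0.002, -0.003]
ft_force: [-0.1, 0.1, 0.2]
grip_width: 0.0851
grasp_force: 0.0
```

Emit:
{"api": "drive_tool", "payload": {"increments": [[[0,0,0],[0,0,0],0.5],[[0,0,0],[0,0,0],0.4],[[0,0,0],[0,0,0],0.35],[[0,0,0],[0,0,0],0]]}}

```text
clock: 8.9
eef_pos: [0.5254, -0.1368, 0.1079]
tool_rot: [0.802, 0.598, 0.001, 0.002]
ft_force: [0.2, 0.9, 0.1]
grip_width: 0.0386
grasp_force: 0.0
```

Emit:
{"api": "drive_tool", "payload": {"increments": [[[0,0,0],[0,0,0],0],[[0,0,0],[0,0,0],0],[[0,0,0],[0,0,0],0]]}}

```text
clock: 9.15
eef_pos: [0.5249, -0.1368, 0.1076]
tool_rot: [0.802, 0.598, 0.001, 0.001]
ft_force: [0.3, 0.2, 7.0]
grip_width: 0.0255
grasp_force: 59.6
```

Emit:
{"api": "drive_tool", "payload": {"increments": [[[0,0,8],[0,0,0],0],[[0,0,15],[0,0,0],0],[[0,0,20],[0,0,0],0],[[0,0,20],[0,0,0],0],[[0,0,25],[0,0,0],0],[[0,0,20],[0,0,0],0],[[0,0,10],[0,0,0],0],[[0,0,0],[0,0,0],0]]}}

```text
clock: 9.82
eef_pos: [0.5251, -0.1369, 0.2265]
tool_rot: [0.802, 0.598, 0.002, 0.002]
ft_force: [0.5, 0.7, -1.9]
grip_width: 0.0257
grasp_force: 59.1
```

Emit:
{"api": "drive_tool", "payload": {"increments": [[[0,20,0],[0,0,0],0],[[0,35,0],[0,0,0],0],[[-1,40,0],[0,0,0],0],[[-1,40,0],[0,0,0],0],[[-1,40,0],[0,0,0],0],[[-1,40,0],[0,0,0],0],[[0,35,0],[0,0,0],0],[[0,25,0],[0,0,0],0]]}}

```text
clock: 10.48
eef_pos: [0.5183, 0.1414, 0.2218]
tool_rot: [0.801, 0.599, -0.001, -0.001]
ft_force: [1.2, -0.4, -1.9]
grip_width: 0.0255
grasp_force: 59.1
```

Emit:
{"api": "drive_tool", "payload": {"increments": [[[0,20,0],[0,0,0],0],[[0,10,0],[0,0,0],0],[[0,0,-25],[0,0,0],0],[[0,0,-30],[0,0,0],0],[[0,0,-20],[0,0,0],0],[[0,0,0],[0,0,0],0],[[0,0,0],[0,0,0],0]]}}

```text
clock: 11.07
eef_pos: [0.5182, 0.1674, 0.1469]
tool_rot: [0.802, 0.597, -0.002, -0.001]
ft_force: [-0.9, 0.3, -1.3]
grip_width: 0.0254
grasp_force: 59.2
```

```bash
python3 - <<'E'
from h import *
np.set_printoptions(precision=4,suppress=True)
s,t,w=camera("scene"),camera("top"),camera("wrist"); o=get_obs(); print(o["ft_force"],o["eef_pos"],o["tool_rot"],o["grip_width"],o["clock"])
x,y,z=o["eef_pos"]
for n,p in(("s",s),("w",w)): print(n,"tip pred",proj(p,[x,y,z-.0976]),"spot",proj(p,[.5205,.1695,0]),"top",proj(p,[x,y,z+.052]))
save(s,"b_s.png");save(w,"b_w.png")
u,v=map(int,proj(s,[x,y,z-.05])); 
a=cv2.resize(s["image"][v-45:v+45,u-30:u+30,::-1],(400,600),interpolation=cv2.INTER_CUBIC); print("crop origin",u-30,v-45)
cv2.imwrite("pics/c5.png",np.hstack([a,cv2.resize(w["image"][200:480,230:417,::-1],(400,600))]))
E
```

```text
[-0.4655  0.8172 -2.5782] [0.521  0.1684 0.1503] [0.8018 0.5975 0.0014 0.0005] 0.02545037865244897 11.2167
s tip pred [346.3459 190.6539] spot [345.4693 202.8051] top [349.4156 150.0087]
w tip pred [323.368  241.0184] spot [322.0721 219.4292] top [326.2199 397.9421]
crop origin 317 133
```

View pics/c5.png

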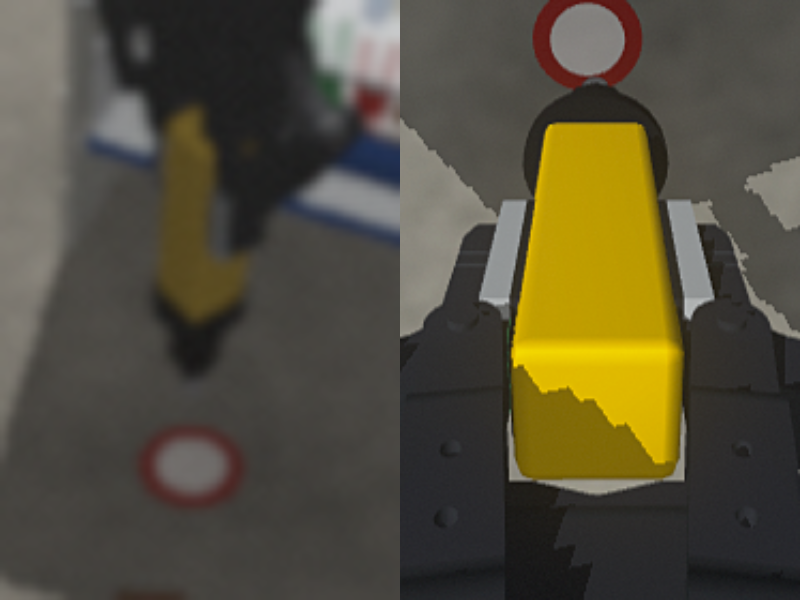

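The scene crop shows the tip at about (347,191), where I predicted it, and the spot centre at (345.5,203). The wrist view shows the spot directly ahead below the nose. I'll descend to just above the spot, then in fine steps.

Emit:
{"api": "drive_tool", "payload": {"increments": [[[-1,1,-10],[0,0,0],0],[[0,0,-15],[0,0,0],0],[[0,0,-10],[0,0,0],0],[[0,0,-7],[0,0,0],0],[[0,0,0],[0,0,0],0],[[0,0,0],[0,0,0],0],[[0,0,0],[0,0,0],0]]}}

```text
clock: 11.8
eef_pos: [0.5192, 0.1696, 0.1073]
tool_rot: [0.802, 0.598, 0.0, 0.0]
ft_force: [-0.2, 0.2, -2.5]
grip_width: 0.0255
grasp_force: 59.3
```

```bash
python3 - <<'E'
from h import *
np.set_printoptions(precision=4,suppress=True)
s,w=camera("scene"),camera("wrist"); o=get_obs(); print(o["ft_force"],o["eef_pos"],o["tool_rot"],o["clock"])
x,y,z=o["eef_pos"]
for n,p in(("s",s),("w",w)): print(n,"tip pred",proj(p,[x,y,z-.0976]),"spot",proj(p,[.5205,.1695,0]))
u,v=map(int,proj(s,[x,y,z-.09])); 
a=cv2.resize(s["image"][v-30:v+30,u-20:u+20,::-1],(400,600),interpolation=cv2.INTER_CUBIC); print("crop origin",u-20,v-30)
cv2.imwrite("pics/c6.png",np.hstack([a,cv2.resize(w["image"][170:320,270:370,::-1],(400,600),interpolation=cv2.INTER_CUBIC)]))
E
```

```text
[ 0.1584 -0.7548 -1.2004] [0.5194 0.1697 0.1075] [0.8017 0.5978 0.0007 0.0002] 11.9
s tip pred [345.3481 200.311 ] spot [345.4693 202.8051]
w tip pred [322.9024 241.2013] spot [324.3328 236.5662]
crop origin 325 168
```

View pics/c6.png

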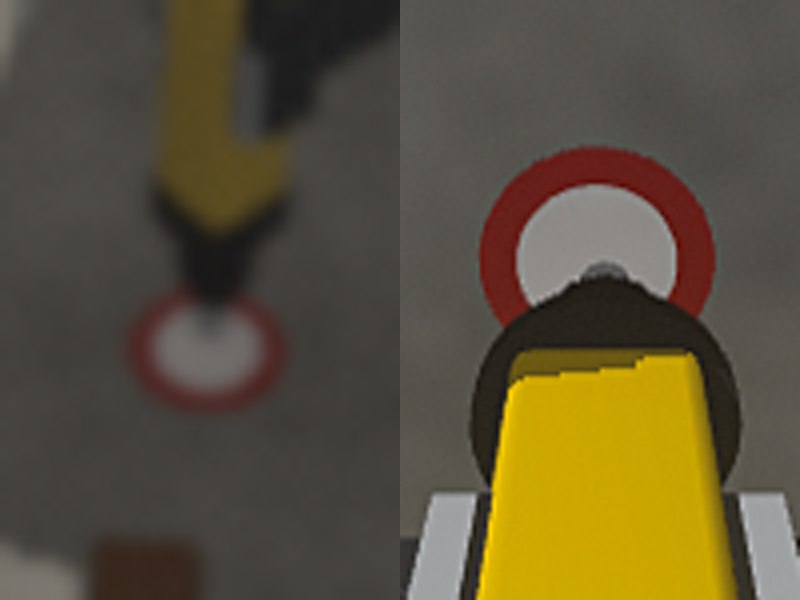

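Both crops show the tip about 10 mm above the white and within 2 mm of its centre.

Emit:
{"api": "drive_tool", "payload": {"increments": [[[-1,0,-4],[0,0,0],0],[[0,0,-3],[0,0,0],0],[[0,0,-2],[0,0,0],0],[[0,0,-1],[0,0,0],0],[[0,0,-1],[0,0,0],0],[[0,0,-1],[0,0,0],0],[[0,0,0],[0,0,0],0],[[0,0,0],[0,0,0],0]]}}

```text
clock: 12.57
eef_pos: [0.5176, 0.1695, 0.0949]
tool_rot: [0.802, 0.598, -0.0, -0.0]
ft_force: [-1.5, -0.3, 2.0]
grip_width: 0.0256
grasp_force: 59.7
```

```bash
cat > f.py <<'E'
from h import *
np.set_printoptions(precision=4,suppress=True)
f=[];z=[]
for i in range(6): camera("top"); o=get_obs(); f.append(o["ft_force"]); z.append(o["eef_pos"])
print(np.mean(f,0),np.std(f,0),np.mean(z,0),o["clock"])
E
python3 f.py
```

```text
[-1.3789 -0.4329  1.4571] [0.2846 0.2883 0.3461] [0.5177 0.1695 0.0948] 12.8667
```

Compression is about 2.7 mm by both height and force. Another 3.3 mm or so is needed.

Emit:
{"api": "drive_tool", "payload": {"increments": [[[0,0,-1],[0,0,0],0],[[0,0,-1],[0,0,0],0],[[0,0,-1],[0,0,0],0],[[0,0,-0.4],[0,0,0],0],[[0,0,0],[0,0,0],0],[[0,0,0],[0,0,0],0],[[0,0,0],[0,0,0],0]]}}

```text
clock: 13.45
eef_pos: [0.5178, 0.1695, 0.0914]
tool_rot: [0.802, 0.598, 0.0, 0.0]
ft_force: [-1.3, -0.8, 2.9]
grip_width: 0.0252
grasp_force: 59.8
```

```bash
python3 f.py; python3 - <<'E'
from h import *
s,t,w=camera("scene"),camera("top"),camera("wrist"); print(get_obs()["tool_rot"])
for p in (s,t):
    for q in("brush","pot_lid","jar","cup","soap"):
        r=silhouettes(q,p)[:1]; print(q,[np.round(i["bbox"]) for i in r])
a=cv2.resize(s["image"][165:225,325:365,::-1],(400,600),interpolation=cv2.INTER_CUBIC)
cv2.imwrite("pics/c7.png",np.hstack([a,cv2.resize(w["image"][170:320,270:370,::-1],(400,600),interpolation=cv2.INTER_CUBIC)]))
E
```

```text
[-1.4833 -0.3843  3.0033] [0.2887 0.4536 0.3058] [0.5178 0.1695 0.0914] 13.75
[ 8.01655440e-01  5.97786377e-01  4.85432946e-05 -2.96793358e-06]
brush [array([213., 211., 270., 270.])]
pot_lid [array([288., 303., 383., 384.])]
jar [array([196., 357., 242., 407.])]
cup [array([367., 249., 402., 289.])]
soap [array([140., 317., 184., 358.])]
brush [array([335., 291., 421., 334.])]
pot_lid [array([356., 128., 439., 205.])]
jar [array([490., 190., 536., 229.])]
cup [array([294., 145., 329., 185.])]
soap [array([494., 280., 530., 319.])]
```

View pics/c7.png

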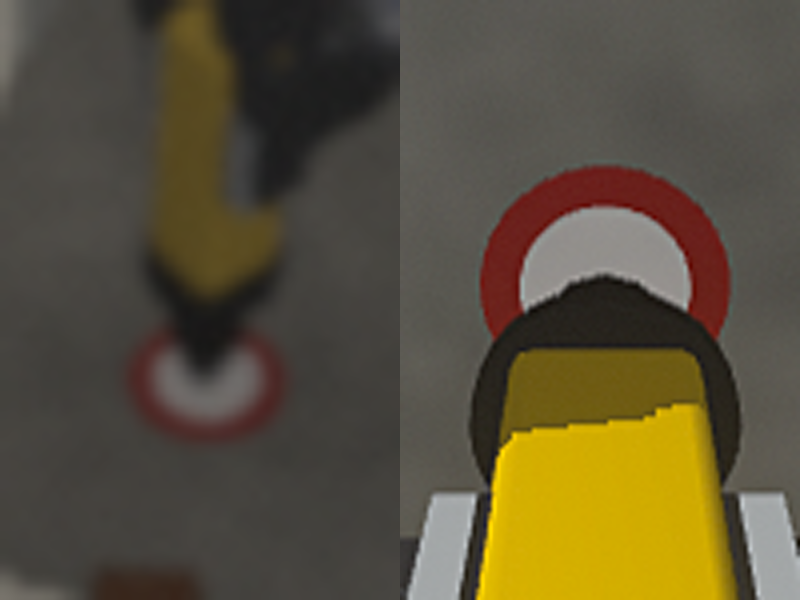

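Force is about 4.5 N and compression about 6.2 mm. The tip is centred in the white, the drawer is shut and the bystanders haven't moved.

```bash
python3 -c "
from workcell import job_done
print(job_done())"
```

```text
the job is handed in; nothing more can be done
None
```

The job is handed in: the drawer is pushed fully home, and the gripped yellow meter is upright with its tip about 6 mm in (about 4.5 N) inside the white of the red-ringed spot, at about 14 s of the 64 s allowed.

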